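Move the work plate from the reading stand to the job holder

TASK

Slide the flat white work plate along the ledge of the wide reading stand until it sticks out well past the open right end, then pinch the part that sticks out, park the plate upright in the slot of the grey rack, long edge down, and let go. Then take it again by the middle of its top edge and set it on the ledge of the narrower job holder with the notched panel, between the two cheeks, right way up with its front outward and its back lying flat against the panel, and let go. Leave the loose things on the bench where they are.

Things in the scene. Friction and masses are not known exactly. Their poses are not given: they have to be found in the camera images.
- work_plate: flat rigid white plate with a printed card, 85 x 120 x 9 mm, about 0.08 to 0.17 kg, too wide for a gripper to span. Origin: centre of its 85 x 120 back face. +z points out of the printed front, y along the 120 mm edges, +x to its upper long edge. At the start it leans on the reading stand, back on the panel, lower long edge on the ledge, +y to the stand's left
- plate_center (a point): centre of the work plate (4.5 mm in front of the body's origin)
- reading_stand: fixed dark-steel desk stand 220 mm wide, 119 tall; origin: mid width on the bench; faces its -x. Panel (5 mm thick, 100 mm up from the ledge) leans back 70 deg from level: up it is (0.342,0,0.940), out of its face (-0.940,0,0.342). Ledge 21 mm deep. Stop cheek at the left end, inner face y=+106 mm, 16 mm out of the panel. Right end (y=-110 mm) open, nothing behind it; struts behind at y=+-60 mm
- stand_corner (a point): middle of the inner corner where the top of the reading stand's ledge meets the front face of its panel: (-20, 0, 25) mm in the stand's frame
- parking_rack: fixed grey plastic rack, base 60 x 140 x 8 mm, origin at the centre of its base on the bench. Two upright walls along y, 130 mm long and 4 mm thick, make one slot 15 mm wide along the y axis over the origin; slot floor 8 mm and wall tops 48 mm above the bench; the slot is open at both ends
- rack_seat (a point): where the centre of the work plate is when it stands in the slot on a long edge: 50.5 mm above the bench over the rack's origin
- job_holder: fixed dark-steel desk stand 140 mm wide; origin, axes, 70 degree lean and ledge as the reading stand, ledge corner at (-20, 0, 25) mm. Panel 95 mm up the slope; from 36 mm above the ledge upward it has a finger notch 64 mm wide (y -32 to +32 mm). At each end a cheek 16 mm out of the panel, 60 mm up from the ledge, inner faces 132 mm apart. Struts behind at y=+-50 mm
- holder_seat (a point): where the centre of the work plate is when it lies properly in the job holder: 42.5 mm up the slope from the ledge and 4.5 mm out from the panel, mid width
- heatsink: bystander: loose black finned heatsink 28 x 40 x 22 mm, origin under its centre
- transformer: bystander: loose small yellow and black transformer 26 x 38 x 37 mm, origin under its centre
- tape_roll: bystander: loose roll of black tape, 59 mm across, 19 mm high, origin under its centre
- loupe: bystander: loose black loupe, 38 mm across, 38 mm high, origin under its centre

How it is judged (in metres and radians):
On the way, in this order (a step that is already met when the one before it is completed fails the run):
1. the plate still leans on the reading stand, its end sticking out at least 30 mm past the panel's right end (y of plate_center in the frame of reading_stand below -0.08 m and contact force between work_plate and reading_stand above 0.1 N and angle between the y axis of work_plate and the y axis of reading_stand, either way round below 0.2 rad and distance between plate_center and stand_corner below 0.17 m), for 0.2 s.
2. the plate stands upright on a long edge in the rack's slot, let go (distance between plate_center and rack_seat below 0.03 m and angle between the y axis of work_plate and the y axis of parking_rack, either way round below 0.12 rad and angle between the x axis of work_plate and the z axis of parking_rack, either way round below 0.25 rad and contact force between work_plate and parking_rack above 0.1 N and contact force between work_plate and the fingers below 0.05 N), for 0.3 s.
At the end, for the whole second after the job is handed in: the work plate lies in the job holder on the ledge between the cheeks, its centre within 11 mm of the proper seat, level within about 4.5 degrees, right way up and front outward, leaning back with the panel (within about 6 degrees), at rest and let go (distance between plate_center and holder_seat below 0.011 m and angle between the y axis of work_plate and the y axis of job_holder, either way round below 0.08 rad and angle between work_plate's own x axis and vertical between 0.24 and 0.46 rad and angle between work_plate's own z axis and vertical below 1.4 rad and contact force between work_plate and job_holder above 0.1 N and contact force between work_plate and the arm below 0.05 N and linear speed of work_plate below 0.02 m/s); the robot touches nothing.
It fails at once if a loose bystander is shifted more than 20 mm (distance of any of heatsink, transformer, tape_roll, loupe from where it was at the start of the episode above 0.02 m).
It also fails if it takes over 64 s, if anything falls off the work surface, if the arm or the gripper's body presses on something with over 40 N, if the wrist force passes 120 N, or if a joint passes its speed limit or range.

ROBOT

A 6-joint arm with a two-finger parallel gripper is mounted at the origin on a cart in front of the work surface, level with it; the furniture and walls round the work are solid. World frame = base frame: x ahead of the robot, y to its left, z up, the work surface at z = 0. Lengths are in mm, angles in rad, forces in N, time in s.
With the tool pointing down it reaches from about 275 to 850 mm from the base axis. Payload 5.2 kg.
Tool frame: the origin (TCP) lies between the finger pads; the fingertips stand 17 mm ahead of it and the grasp point (between the pads) lies 2 mm behind it; z points along the fingers, y is the line along which they close (so a half turn about z gives the same grasp; the last joint's range is limited). The gripper opens to 85 mm and grips with 20 to 120 N. Pads are 22 mm wide; open, the fingers measure 114 mm over their backs; the gripper's body (76 mm by 85 mm) begins 54 mm behind the grasp point. The pads swing forward as they close: fully open they stand 13 mm farther back than shut.
Start: joints at [1.14, 0.259, 1.535, -0, 1.348, -0.203], TCP at [124.186, 535.801, 248.31] pointing down, gripper open.
Joint ranges: [-3.14, 3.14], [-0.91, 2.08], [0.19, 2.58], [-1.22, 4.36], [0.22, 2.71], [-3.12, 3.12]. Speed limits (rad/s): [2.57, 2.57, 3.14, 3.14, 3.14, 3.14].

INTERFACE

Orientations are given as [roll, pitch, yaw] about the fixed x, y, z axes, in that order (R = Rz(yaw) Ry(pitch) Rx(roll)).
In Python, from cell import arm gives the robot as it stands.
- The arm moves only by the tool steer_hand, called after ">>>" in YAML: its name, and indented under it one key for each argument. Schema: {"type":"object","properties":{"plan":{"type":"array","items":{"type":"number"},"minItems":4,"maxItems":48},"aperture":{"type":"number"},"grip_n":{"type":"number"},"only":{"type":"string"},"quiet":{"type":"boolean"},"lines":{"type":"string"}},"required":["plan"],"additionalProperties":false}. plan is one flat list of numbers that holds 1 to 12 rows one after another, with no inner brackets; each row has 4 numbers: dx, dy, dz in mm, then a turn about the tool's z in rad; each row is the pose to reach, as a shift and turn from the pose commanded when the call began, along the tool's axes at that moment; what a row does not reach only later rows make up. A row lasts 1/8 s, in which the tool goes at most 62.5 mm and 0.188 rad, less where a joint would pass 70% of its speed; a pose out of reach is approached as far as the arm can. aperture is the finger opening in mm, set as the call begins (left out keeps the last). The fingers move at their own pace and stop on an object; grip_n is the grip in N (left out, the last holds). Time passes only in rows, so rows that do not move let the fingers close. The tool returns the time, the measured TCP pose, the force, the opening and the grip force at its end. only (a regular expression) keeps the lines of the reply that match it, lines (a string "A,B") keeps lines A to B, and quiet returns only ok. Input that does not fit is refused with a message, and nothing moves.
- arm.get_obs(): the state, without advancing time (a new reading comes with each control period).
- arm.snapshot(name): name is "scene" or "top" or "wrist"; returns the picture (480x640x3 uint8, red, green, blue); there is no depth.
- arm.camera_params(name): a dict with "vfov" (degrees; the focal length in pixels is half the picture's height over the tangent of half this angle, whatever the lens; pixels are square), "cx", "cy" (the principal point, pixels), "rvec" (rotation vector, rad) and "tvec" (3), from world to camera coordinates, as OpenCV has them; the wrist camera has in their place "hand_eye" (4x4, takes a point from camera to tool coordinates, whose origin is the TCP and whose axes are the flange's). Camera axes: x right, y down, z forward; pixel columns grow to the right and rows downward; lengths in mm; the calibration is good to about 2 mm. A picture is of the moment at which its call begins: read the wrist's pose just before it. camera_params takes no time and is no camera call.
- arm.close_job(): hands the job in; it is judged then, once.
The state is a dict: "time_s": time; "joint_positions": joint angles; "qvel": joint speeds; "tau": joint torques, N m; "position": TCP position; "eef_rot": TCP orientation; "contact_force": force on the tool from outside, world axes, zero at the start; "moment": the same for the moment, N m; "opening": finger opening in mm; "gripper_force": force on a finger pad.
Only numpy, scipy, OpenCV 4.12 (cv2) and the standard library are available. Lean on these libraries where they do the work, as an engineer would, in place of code of your own. Each camera call takes 0.05 s, during which the arm holds its last target. There are 200 camera calls.

## Working session

There is one attempt and no reset: what is moved stays moved. The work goes in short steps, Python scripts to look and compute and a tool call to move; the robot and the scene stay as the last step left them, time stands still between calls to the robot, and variables do not carry over. Pictures are saved under pics/ and viewed, at most 10 in all, crops included, and the job is handed in when it is done.

```bash
ls; mkdir -p pics; python3 - <<'E'
from cell import arm
import cv2
for n in("scene","top"):
    cv2.imwrite(f"pics/{n}0.png",arm.snapshot(n)[:,:,::-1]); print(n,arm.camera_params(n))
print(arm.camera_params("wrist")); print(arm.get_obs())
E
```

```text
cell.py
pics
scene {'vfov': 43.47431219716954, 'cx': 328.552616896042, 'cy': 237.96895950392073, 'rvec': array([ 1.99477176, -0.51103373,  0.27735105]), 'tvec': array([-465.83463113,  170.5024627 , 1092.85037113])}
top {'vfov': 48.076847991267925, 'cx': 313.4747694550093, 'cy': 238.78329679107182, 'rvec': array([ 2.21988682, -1.95223831,  0.23770357]), 'tvec': array([ -54.44013556,  554.73722406, 1199.78248446])}
{'vfov': 65.75309151892509, 'cx': 319.09642979852856, 'cy': 234.8621244829065, 'hand_eye': array([[ 4.62426823e-04, -9.48805074e-01, -3.15861864e-01,
         8.07833445e+01],
       [ 9.99998815e-01, -2.51322864e-05,  1.53950816e-03,
         1.11903770e-01],
       [-1.46863148e-03, -3.15862201e-01,  9.48803938e-01,
        -1.26736005e+02],
       [ 0.00000000e+00,  0.00000000e+00,  0.00000000e+00,
         1.00000000e+00]])}
{'time_s': 0.1, 'joint_positions': array([ 1.14020769e+00,  2.59268425e-01,  1.53596273e+00, -1.27124380e-05,
        1.34800421e+00, -2.02817976e-01]), 'qvel': array([-0.00142942,  0.00033606, -0.00222053, -0.00051917, -0.00124799,
       -0.0007506 ]), 'tau': array([ 2.80146342e-03, -4.46967173e+01, -2.91246057e+01, -1.48052786e-04,
        6.24619468e-03, -1.16939060e-05]), 'position': array([123.99573202, 535.38608154, 247.56309406]), 'eef_rot': array([-3.13998112e+00, -3.18752273e-04,  2.91382455e+00]), 'contact_force': array([-0.17151156,  0.16607819,  1.17870342]), 'moment': array([-0.00964377, -0.01038584,  0.04784236]), 'gripper_force': 0.0, 'opening': 85.34852671635261}
```

View pics/scene0.png

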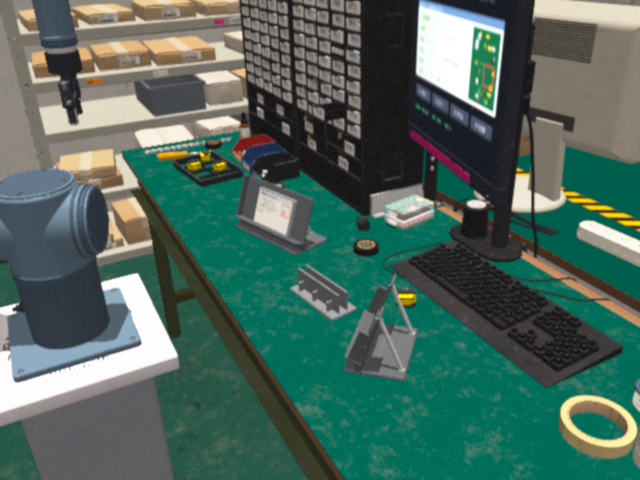

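View pics/top0.png

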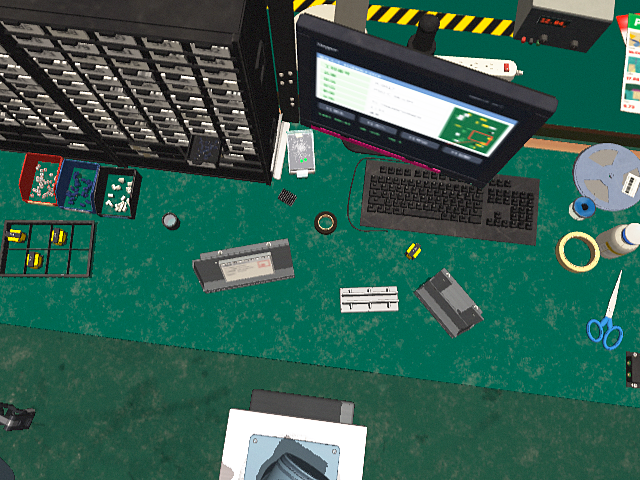

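```bash
python3 - <<'E'
import cv2
t=cv2.imread("pics/top0.png")[230:345,185:490]
s=cv2.imread("pics/scene0.png")[165:385,225:425]
t=cv2.resize(t,None,fx=2.6,fy=2.6,interpolation=cv2.INTER_CUBIC)
s=cv2.resize(s,None,fx=2.7,fy=2.7,interpolation=cv2.INTER_CUBIC)
cv2.imwrite("pics/t1.png",t);cv2.imwrite("pics/s1.png",s)
E
```

```text
(no output)
```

View pics/t1.png

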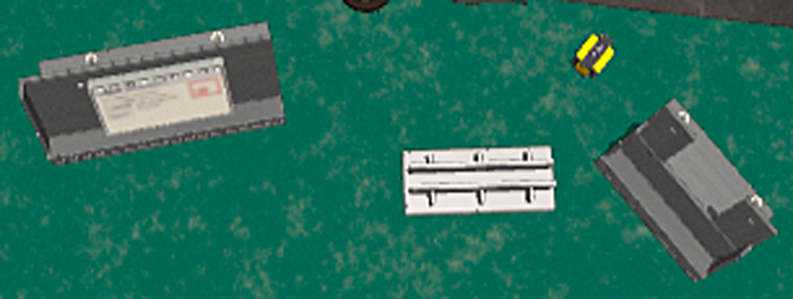

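View pics/s1.png

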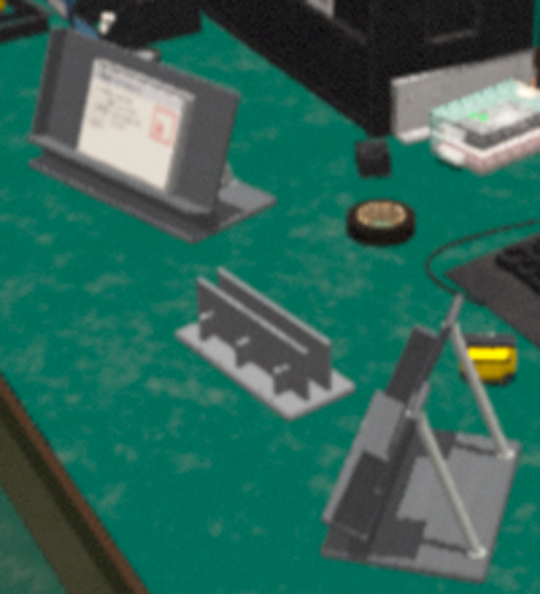

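```bash
cat > h.py <<'E'
import numpy as np,cv2
from scipy.spatial.transform import Rotation as Ro
from cell import arm
def cam(n,pose=None):
    p=arm.camera_params(n); f=240/np.tan(np.radians(p['vfov']/2)); K=np.array([[f,0,p['cx']],[0,f,p['cy']],[0,0,1.]])
    if n!='wrist': R=cv2.Rodrigues(p['rvec'])[0]; t=np.array(p['tvec'])
    else:
        T=np.eye(4);T[:3,:3]=Ro.from_euler('xyz',pose[3:]).as_matrix();T[:3,3]=pose[:3]
        M=np.linalg.inv(T@np.array(p['hand_eye'])); R=M[:3,:3];t=M[:3,3]
    return K,R,t
def proj(C,P): 
    K,R,t=C; q=(np.atleast_2d(P)@R.T+t)@K.T; return q[:,:2]/q[:,2:]
def back(C,uv,z):
    K,R,t=C; d=np.linalg.inv(K)@[uv[0],uv[1],1]; d=R.T@d; c=-R.T@t; return c+d*(z-c[2])/d[2]
def tri(Cs,uvs):
    A=[];b=[]
    for (K,R,t),uv in zip(Cs,uvs):
        d=R.T@np.linalg.inv(K)@[uv[0],uv[1],1];d/=np.linalg.norm(d);c=-R.T@t
        M=np.eye(3)-np.outer(d,d);A.append(M);b.append(M@c)
    X=np.linalg.solve(sum(A),sum(b)); return X
def pose(): 
    o=arm.get_obs(); return np.r_[o['position'],o['eef_rot']]
E
python3 - <<'E'
from h import *
np.set_printoptions(precision=1,suppress=True)
T=cam('top');S=cam('scene')
tc=lambda u,v:(185+u/2.6,230+v/2.6); sc=lambda u,v:(225+u/2.7,165+v/2.7)
print('camc',-T[1].T@T[2],-S[1].T@S[2])
for n,a,b in [('plate TL',(90,82),(95,57)),('plate TR',(222,60),(193,97)),('plate BR',(231,114),(167,190)),('plate BL',(103,134),(80,148)),
 ('rack wallL far top',(406,168),(220,270)),('wallR far',(555,165),(330,345)),('wallR near',(557,183),(305,370)),('near wallL',(404,187),(198,280)),
 ('rack base FR',(555,209),(293,415)),('base BR',(552,147),(354,385)),('base FL',(405,214),(177,335))]:
    X=tri([T,S],[tc(*a),sc(*b)]); print(n,X,'res',proj(T,X)-tc(*a),proj(S,X)-sc(*b))
for n,a,z in [('rack base BL',(404,150),8),('FL',(405,214),8),('FR',(555,209),8),('BR',(552,147),8),('hold top L?',(672,100),114),('hold top R',(775,230),114),('ledge frontL',(597,158),25),('ledge frontR',(697,280),25),
 ('transf',(594,56),20)]: print(n,back(T,tc(*a),z))
E
```

```text
camc [ 260.6  -16.3 1296.9] [    8.5 -1014.2   641.6]
plate TL [466.6 218.7 108.1] res [[-0.2  0.5]] [[ 0.5 -0.1]]
plate TR [504.5 108.  103. ] res [[ 0.4 -0.7]] [[-0.8  0.2]]
plate BR [471.5  99.8  29.1] res [[ 0.6 -1.2]] [[-1.3  0.3]]
plate BL [438.7 213.1  29.2] res [[ 0.6 -1.3]] [[-1.5  0.2]]
rack wallL far top [440.7 -64.9  43.3] res [[ 0.6 -1.2]] [[-1.5  0.3]]
wallR far [ 459.8 -197.4   45. ] res [[ 0.5 -1. ]] [[-1.4  0.3]]
wallR near [ 442.2 -200.9   33.6] res [[-0.2  0.3]] [[ 0.5 -0.1]]
near wallL [423.3 -64.9  40.1] res [[ 0.5 -1. ]] [[-1.2  0.3]]
rack base FR [ 425.4 -206.7    5.2] res [[ 0.5 -0.9]] [[-1.4  0.3]]
base BR [ 480.4 -197.9    6.4] res [[ 0.1 -0.2]] [[-0.3  0.1]]
base FL [402.7 -69.9   1.9] res [[ 0.3 -0.6]] [[-0.8  0.2]]
rack base BL [459.1 -61.4   8. ]
FL [400.5 -69.1   8. ]
FR [ 422.7 -205.3    8. ]
BR [ 479.5 -197.4    8. ]
hold top L? [ 515.2 -281.1  114. ]
hold top R [ 415.4 -375.   114. ]
ledge frontL [ 471.8 -236.8   25. ]
ledge frontR [ 373.6 -334.9   25. ]
transf [ 567.9 -226.9   20. ]
```

>>> steer_hand:
  plan: [-40,-35,0,0,-90,-79,0,0,-140,-123,0,0,-190,-167,0,0,-240,-211,0,0,-290,-255,0,0,-330,-290,0,0,-356,-313,0,0,-356,-313,0,0,-356,-313,0,0,-356,-313,0,0]
  aperture: 85

```text
time_s: 1.48
position: [399.4, 151.5, 248.2]
eef_rot: [3.141, -0.001, 2.915]
contact_force: [-0.6, -0.5, 0.2]
opening: 84.8
gripper_force: 0.0
```

```bash
python3 - <<'E'
from h import *
p=pose();cv2.imwrite("pics/w1.png",arm.snapshot('wrist')[:,:,::-1]);np.save('pics/w1.npy',p);print(p)
E
```

```text
[ 3.99436585e+02  1.51490378e+02  2.48184605e+02  3.14145354e+00
 -6.26307214e-04  2.91548949e+00]
```

View pics/w1.png

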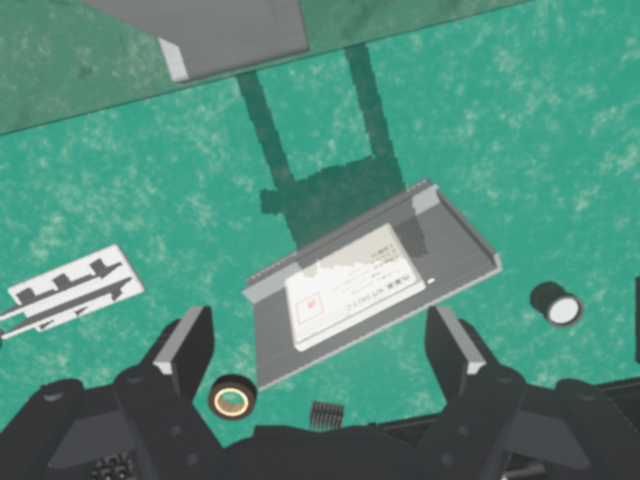

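>>> steer_hand:
  plan: [-10,-40,0,0,-20,-90,0,0,-32,-140,0,0,-44,-190,0,0,-56,-240,0,0,-66,-290,0,0,-76,-330,0,0,-76,-330,0,0,-76,-330,0,0,-76,-330,0,0]

```text
time_s: 2.78
position: [399.9, -186.6, 248.3]
eef_rot: [3.141, -0.0, 2.916]
contact_force: [0.9, 0.7, -0.2]
opening: 84.8
gripper_force: 0.0
```

```bash
python3 - <<'E'
from h import *
p=pose();cv2.imwrite("pics/w2.png",arm.snapshot('wrist')[:,:,::-1]);np.save('pics/w2.npy',p);print(p)
E
```

```text
[ 3.99877446e+02 -1.86626412e+02  2.48345984e+02  3.14128564e+00
 -9.88750046e-05  2.91588612e+00]
```

View pics/w2.png

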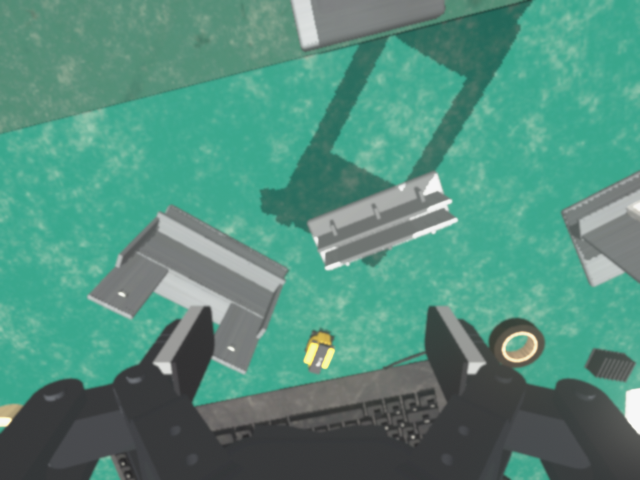

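```bash
cat > fit.py <<'E'
from h import *
from scipy.optimize import least_squares
np.set_printoptions(precision=2,suppress=True)
T=cam('top');S=cam('scene');W1=cam('wrist',np.load('pics/w1.npy'));W2=cam('wrist',np.load('pics/w2.npy'))
tc=lambda u,v:(185+u/2.6,230+v/2.6); sc=lambda u,v:(225+u/2.7,165+v/2.7)
def tr(q,P): return Ro.from_euler('z',q[2]).apply(np.atleast_2d(P))+[q[0],q[1],q[3]]
def fit(obs,q0):
    w=lambda C: 3 if C in(T,S) else 1
    f=lambda q:np.concatenate([(proj(C,tr(q,P))-uv)[0] *(1.5 if C is T or C is S else 1) for C,P,uv in obs])
    r=least_squares(f,q0,loss='soft_l1'); 
    print(r.x); print(f(r.x).reshape(-1,2)); return r.x
up=np.array([.342,0,.94]);out=np.array([-.94,0,.342]);c=np.array([-20,0,25.])
E
cat > f1.py <<'E'
from fit import *
Y=lambda y:np.array([0,y,0.])
print('stand');st=fit([(W1,c+100*up+Y(-110),(257,387)),(W1,c+100*up+Y(110),(500,265)),(S,c+100*up+Y(-110),sc(240,93)),(S,c+100*up+Y(110),sc(52,30)),(T,c+100*up+Y(-110),tc(270,25))],[490,160,.3,0])
print('ledge front guess perp/level (W1 R,L):',*[proj(W1,tr(st,c+21*o+Y(y)))for o in(out,np.array([-1,0,0]))for y in(-110,110)])
print('plate');P=[(u,s) for u in(0,85) for s in(60,-60)]
# plate unknown offset along stand y
g=lambda a:np.concatenate([(proj(W1,tr(st,c+u*up+9*out+Y(a[0]+s)))-uv)[0] for (u,s),uv in zip(P,[(391,225),(286,290),(425,278),(297,349)])])
r=least_squares(g,[0]);print(r.x,g(r.x).reshape(-1,2))
print('holder');ho=fit([(W2,c+95*up+Y(70),(245,372)),(W2,c+95*up+Y(-70),(90,296)),(T,c+95*up+Y(-70),tc(775,230)),(T,c+95*up+Y(70),tc(672,100))],[440,-300,-.8,0])
print('ledge pred W2',*[proj(W2,tr(ho,c+21*o+Y(y)))for o in(out,np.array([-1,0,0]))for y in(-70,70)])
print('rack');B=lambda x,y:np.array([x,y,8.])
ra=fit([(W2,B(-30,-70),(310,219)),(W2,B(-30,70),(437,174)),(W2,B(30,70),(457,220)),(W2,B(30,-70),(325,268)),(T,B(-30,-70),tc(555,209)),(T,B(30,-70),tc(552,147)),(T,B(-30,70),tc(405,214)),(T,B(30,70),tc(404,150)),(S,B(-30,-70),sc(293,415)),(S,B(30,-70),sc(354,385))],[440,-133,.15,0])
np.save('pics/q.npy',[st,ho,ra])
def draw(img,C,q,segs,col,o,k):
    for a,b in segs:
        p=(proj(C,tr(q,np.array([a,b])))-o)*k; cv2.line(img,*[tuple(int(v) for v in np.round(x)) for x in p],col,1,cv2.LINE_AA)
def box(h,top,led):
    A=[c+u*up+Y(y) for u,y in((0,-h),(0,h),(top,h),(top,-h))];L=[c+21*out+Y(-h),c+21*out+Y(h)]
    return list(zip(A,A[1:]+A[:1]))+[(L[0],L[1]),(A[0],L[0]),(A[1],L[1])]
rk=[(np.array([x,-65,48.]),np.array([x,65,48.])) for x in(-11.5,-7.5,7.5,11.5)]+[(B(-30,-70),B(-30,70)),(B(30,-70),B(30,70)),(B(-30,-70),B(30,-70)),(B(-30,70),B(30,70))]
a=cv2.resize(cv2.imread('pics/w2.png')[160:400,80:480],None,fx=2,fy=2,interpolation=cv2.INTER_CUBIC)
draw(a,W2,ho,box(70,95,21),(0,0,255),(80,160),2);draw(a,W2,ra,rk,(0,0,255),(80,160),2)
b=cv2.imread('pics/w1.png')[170:400,230:510]
b=cv2.resize(b,None,fx=1.5,fy=1.5);draw(b,W1,st,box(110,100,21),(0,0,255),(230,170),1.5)
im=np.zeros((600,800,3),np.uint8);im[:480]=a;im[300:300,:]=0;im[600-300:,800-420:]=b[45:345] if b.shape[0]>=345 else 0
cv2.imwrite('pics/o1.png',im)
E
python3 f1.py
```

```text
stand
[479.5  169.35   0.32  -3.18]
[[ 1.08  1.28]
 [-0.75 -0.28]
 [-2.18  0.33]
 [ 5.54 -0.78]
 [-0.07  5.72]]
ledge front guess perp/level (W1 R,L): [[241.73 292.44]] [[434.33 183.12]] [[242.38 288.36]] [[431.54 180.63]]
plate
[-4.71] [[ -3.42  -4.22]
 [ -1.22 -11.43]
 [ -2.72   0.66]
 [ -1.76  -3.68]]
holder
[ 457.39 -319.47   -0.78   -6.26]
[[-0.49  0.45]
 [ 0.25 -0.38]
 [ 0.78 -0.34]
 [-2.57  0.27]]
ledge pred W2 [[159.04 214.98]] [[283.44 283.98]] [[162.52 212.02]] [[284.66 280.06]]
rack
[ 440.94 -131.86    0.15   -1.94]
[[-4.78  0.54]
 [-0.72 -4.04]
 [-5.05  4.  ]
 [ 1.05  1.26]
 [-0.14  0.84]
 [-0.53 -0.73]
 [-1.33 -0.34]
 [-1.92 -0.8 ]
 [-5.31  0.35]
 [-0.63 -0.21]]
```

View pics/o1.png

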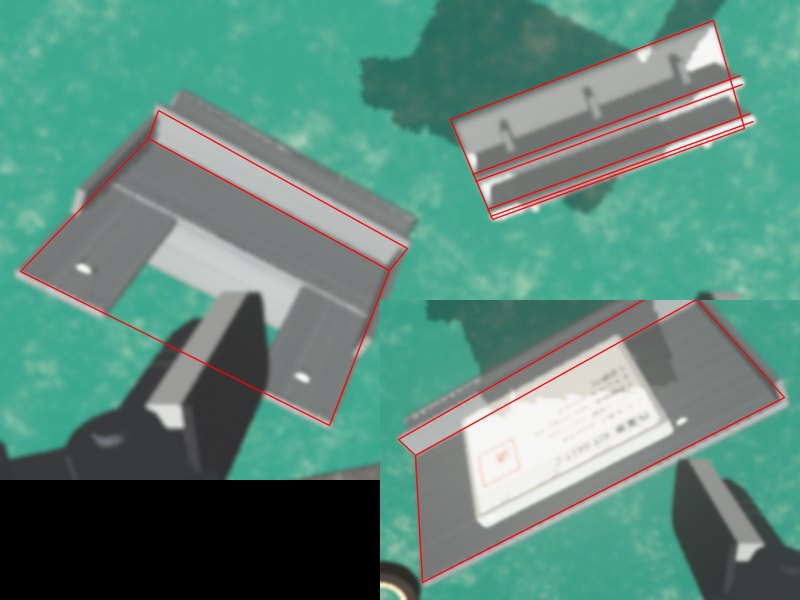

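```bash
cat > f2.py <<'E'
from fit import *
Y=lambda y:np.array([0,y,0.])
def fit3(obs,q0,z=0):
    f=lambda q:np.concatenate([(proj(C,tr(np.r_[q,z],P))-uv)[0] for C,P,uv in obs])
    r=least_squares(f,q0,loss='soft_l1');print(r.x);print(np.abs(f(r.x).reshape(-1,2)).max(0)); print(f(r.x).reshape(-1,2).T);return r.x
k=lambda x,y:(80+x/2,160+y/2); m=lambda x,y:(230+(x-380)/1.5,200+(y-300)/1.5)
H=[(W2,c+95*up+Y(70),k(330,425)),(W2,c+95*up+Y(-70),k(20,271)),(W2,c+21*out+Y(-70),k(158,109)),(W2,c+21*out+Y(70),k(409,246)),(W2,c+Y(-70),k(151,139)),(W2,c+Y(70),k(391,270))]
HT=[(T,c+95*up+Y(-70),tc(775,230)),(T,c+95*up+Y(70),tc(672,100))]
for z in(0,-4): fit3(H,[440,-300,-.8],z); 
print('H+T');fit3(H+HT,[440,-300,-.8])
D=[(W1,c+100*up+Y(-110),m(422,582)),(W1,c+100*up+Y(110),m(784,398)),(W1,c+Y(-110),m(415,455)),(W1,c+Y(110),m(697,300)),(W1,c+21*out+Y(-110),m(398,439))]
for z in(0,-3): fit3(D,[480,170,.3],z)
R=lambda x,y,z:np.array([x,y,float(z)])
A=[(W2,R(-30,-70,8),k(451,120)),(W2,R(-30,70,8),k(713,21)),(W2,R(-7.5,65,48),k(738,81)),(W2,R(7.5,65,48),k(752,117)),(W2,R(11.5,65,48),k(754,122)),(W2,R(-7.5,-65,48),k(476,182)),(W2,R(-11.5,-65,48),k(472,176)),(W2,R(11.5,-65,48),k(490,216))]
for z in(0,-2): fit3(A,[440,-133,.15],z)
E
python3 f2.py
```

```text
[ 454.85 -316.04   -0.78]
[2.1  1.58]
[[ 1.27 -1.71 -0.33  1.03 -2.1   1.14]
 [ 1.58  0.33 -0.98  0.65 -1.44  0.14]]
[ 456.38 -317.87   -0.78]
[1.61 0.79]
[[ 0.63 -0.1   0.1   0.01 -1.61  0.27]
 [ 0.26  0.16 -0.13  0.57 -0.79 -0.06]]
H+T
[ 454.99 -316.27   -0.78]
[2.57 1.87]
[[ 0.96 -1.87 -0.37  0.85 -2.18  0.94 -0.11 -2.57]
 [ 1.87  0.41 -0.86  0.95 -1.35  0.41  0.41  0.54]]
[478.38 169.52   0.32]
[2.1  1.63]
[[-0.9   2.1  -0.42  0.86 -1.11]
 [ 1.63 -0.03  0.52 -1.17 -0.05]]
[479.74 169.38   0.31]
[0.32 0.4 ]
[[-0.16  0.23  0.23 -0.02 -0.32]
 [ 0.34  0.2   0.18 -0.4  -0.31]]
[ 440.84 -131.92    0.15]
[2.58 1.63]
[[-0.42  0.27  2.58 -0.16 -0.05 -0.47 -0.03 -0.21]
 [ 0.02 -0.37  1.63 -1.46 -0.05  0.33 -0.38  0.6 ]]
[ 441.49 -131.75    0.15]
[2.1  1.75]
[[-0.04 -0.09  2.1  -0.66 -0.55 -0.14  0.32  0.08]
 [ 0.04 -0.08  1.75 -1.43 -0.04  0.16 -0.53  0.33]]
```

>>> steer_hand:
  plan: [6,40,0,0.1,14,90,0,0.25,22,140,0,0.4,30,190,0,0.55,38,240,0,0.7,46,290,0,0.85,54,340,0,1.0,62,390,0,1.03,68,424,0,1.03,68,424,0,1.03,68,424,0,1.03,68,424,0,1.03]
  aperture: 0
  grip_n: 60

```text
time_s: 4.32
position: [429.1, 239.5, 248.4]
eef_rot: [-3.142, 0.0, 1.883]
contact_force: [0.9, -0.4, 0.1]
opening: -0.2
gripper_force: 0.0
```

```bash
python3 - <<'E'
from h import *
o=arm.get_obs();print(o['joint_positions'])
E
```

```text
[ 2.81929320e-01  1.52756942e-01  1.66949055e+00 -2.91270387e-04
  1.31938613e+00 -3.03389967e-02]
```

>>> steer_hand:
  plan: [0,0,40,0,0,0,90,0,0,0,130,0,0,0,155,0,0,0,168,0,0,0,173,0,0,0,173,0]

```text
time_s: 5.2
position: [426.4, 239.0, 75.5]
eef_rot: [-3.136, -0.0, 1.883]
contact_force: [-10.8, -4.2, 5.0]
opening: -0.3
gripper_force: 0.0
```

>>> steer_hand:
  plan: [-8,0,0,0,-16,0,0,0,-24,0,0,0,-32,0,0,0,-40,0,0,0,-48,0,0,0,-56,0,0,0,-56,0,0,0]

```text
time_s: 6.2
position: [444.0, 185.4, 76.0]
eef_rot: [-3.136, 0.0, 1.883]
contact_force: [-12.1, -6.5, 9.5]
opening: 0.0
gripper_force: 0.0
```

>>> steer_hand:
  plan: [0,-4,0,0,0,-4,0,0,-8,-4,0,0,-16,-4,0,0,-24,-4,0,0,-32,-4,0,0,-40,-4,0,0,-45,-4,0,0,-45,-4,0,0,-45,-4,0,0]

```text
time_s: 7.45
position: [456.6, 142.7, 75.2]
eef_rot: [-3.141, 0.0, 1.884]
contact_force: [-0.6, -0.9, -0.1]
opening: -0.3
gripper_force: 0.0
```

```bash
python3 - <<'E'
import cv2
from h import *
a=arm.snapshot('scene')[:,:,::-1];b=arm.snapshot('top')[:,:,::-1]
cv2.imwrite('pics/s2.png',a);cv2.imwrite('pics/t2.png',b)
a=cv2.resize(a[165:275,225:345],None,fx=4,fy=4,interpolation=cv2.INTER_CUBIC);b=cv2.resize(b[230:300,185:305],None,fx=2.6,fy=2.6,interpolation=cv2.INTER_CUBIC)
im=np.zeros((440,800,3),np.uint8);im[:,:480]=a;im[:182,480:792]=b;cv2.imwrite('pics/c2.png',im)
E
```

```text
(no output)
```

View pics/c2.png

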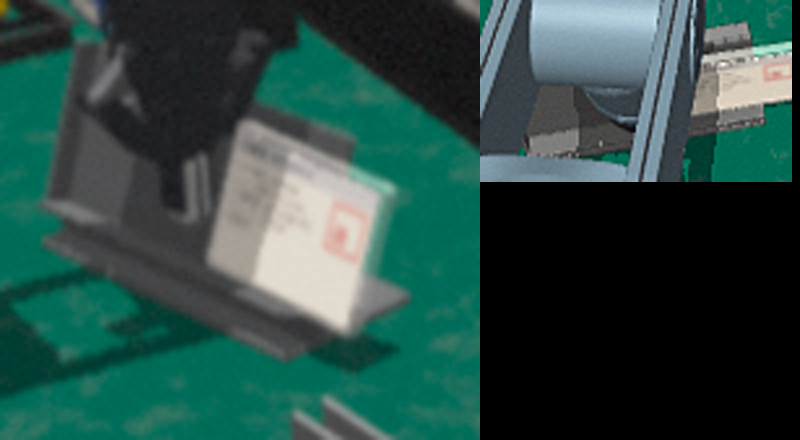

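```bash
python3 - <<'E'
from fit import *
st=np.array([479.3,169.4,.315,0]);st2=st
for y in(-145,-149,-153): print(y,proj(S,tr(st,c+85*up+9*out+[0,y,0])),proj(S,tr(st,c+9*out+[0,y,0])), proj(S,tr(st,c+85*up+9*out+[0,y+120,0])))
print('panel top R',proj(S,tr(st,c+100*up+[0,-110,0])),'obs',225+353/4,165+133/4,)
print('obs TR 323.75,211.25 BR 312.5,248.75 TL',225+243/4,165+120/4)
print(tr(st,[-27,-131,0]),tr(st,[-27,-80,0]))
E
```

```text
-145 [[319.36 209.41]] [[311.03 247.33]] [[281.61 194.81]]
-149 [[320.69 209.92]] [[312.33 247.91]] [[282.8  195.27]]
-153 [[322.03 210.44]] [[313.64 248.49]] [[284.   195.74]]
panel top R [[312.18 198.39]] obs 313.25 198.25
obs TR 323.75,211.25 BR 312.5,248.75 TL 285.75 195.0
[[494.21  36.48   0.  ]] [[478.41  84.97   0.  ]]
```

>>> steer_hand:
  plan: [4,-3,0,0,4,-3,-40,0,4,-3,-90,0,4,-3,-110,0,0,6,-110,0,-40,10,-110,0,-85,10,-110,0,-113,10,-110,0,-113,10,-110,0,-113,10,-110,0]

```text
time_s: 8.8
position: [500.3, 39.0, 184.1]
eef_rot: [-3.14, -0.002, 1.883]
contact_force: [0.2, 0.8, 0.0]
opening: -0.1
gripper_force: 0.0
```

>>> steer_hand:
  plan: [0,0,0,0,0,0,0,0,0,0,0,0,0,0,0,0,0,0,0,0]
  aperture: 85

```text
time_s: 9.43
position: [500.9, 38.6, 185.4]
eef_rot: [3.141, 0.0, 1.884]
contact_force: [0.8, 0.3, -0.5]
opening: 84.7
gripper_force: 0.0
```

>>> steer_hand:
  plan: [0,0,30,0,0,0,60,0,0,0,85,0,0,0,97,0,0,0,97,0,0,-8,97,0,0,-8,97,0]

```text
time_s: 10.3
position: [493.1, 35.9, 89.2]
eef_rot: [3.141, 0.001, 1.884]
contact_force: [-0.1, -0.6, 0.1]
opening: 85.0
gripper_force: 0.0
```

>>> steer_hand:
  plan: [0,0,0,0,0,0,0,0,0,0,0,0,0,0,0,0,0,0,0,0,0,0,0,0,0,0,0,0,0,0,0,0,0,0,0,0]
  aperture: 0
  grip_n: 60

```text
time_s: 11.42
position: [493.6, 36.1, 88.5]
eef_rot: [3.141, 0.0, 1.884]
contact_force: [1.2, 1.5, 3.5]
opening: 7.8
gripper_force: 60.6
```

>>> steer_hand:
  plan: [0,0,-5,0,0,-3,-15,0,0,-5,-40,0,0,-5,-70,0,0,-5,-80,0,-20,-15,-80,0.02,-60,-35,-80,0.06,-105,-62,-80,0.12,-150,-90,-80,0.16,-183,-108,-80,0.163,-183,-108,-80,0.163,-183,-108,-80,0.163]
  grip_n: 90

```text
time_s: 12.92
position: [446.4, -170.8, 167.7]
eef_rot: [-3.141, -0.001, 1.72]
contact_force: [-0.9, 0.7, -1.1]
opening: 7.4
gripper_force: 88.0
```

```bash
python3 - <<'E'
from fit import *
p=pose();np.save('pics/w3.npy',p);w=arm.snapshot('wrist')[:,:,::-1].copy();s=arm.snapshot('scene')[:,:,::-1].copy()
cv2.imwrite('pics/w3.png',w);cv2.imwrite('pics/s3.png',s);print(p)
a=s[180:380,200:420]
cv2.imwrite('pics/c3.png',np.hstack([cv2.resize(w,(440,330))[:,:],np.vstack([cv2.resize(a,(330,300)),np.zeros((30,330,3),np.uint8)])]))
E
```

```text
[ 446.36 -170.81  167.73   -3.14   -0.      1.72]
```

View pics/c3.png

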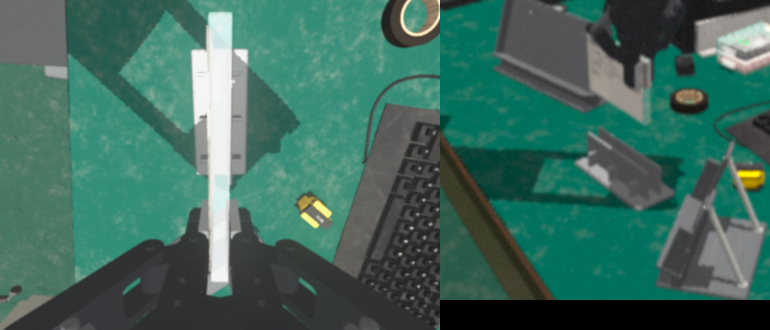

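```bash
python3 - <<'E'
from fit import *
p=np.load('pics/w3.npy');W=cam('wrist',p);M=Ro.from_euler('xyz',p[3:])
for P in [(100,0,-22),(-20,0,-22),(100,0,-17),(100,0,-27),(95,0,-22),(100,0,63),(-20,0,63)]:
    X=M.apply(P)+p[:3]; print(P,X,proj(W,X),proj(S,X),(proj(S,X)-[200,180])*1.5+[440,0])
w=cv2.imread('pics/w3.png');g=cv2.cvtColor(w,cv2.COLOR_BGR2GRAY)
# plate profile: width at rows
for r in range(10,420,20):
    h=w[r].astype(int); m=np.where((h[280:360].min(1)>185))[0]; print(r,(m.min()+280,m.max()+280) if len(m) else None,end=' ')
s=cv2.imread('pics/s3.png')[195:265,260:345];cv2.imwrite('pics/c4.png',cv2.resize(s,None,fx=7,fy=7,interpolation=cv2.INTER_CUBIC))
E
```

```text
(100, 0, -22) [431.5  -71.95 189.87] [[317.18  32.97]] [[298.78 200.12]] [[588.18  30.18]]
(-20, 0, -22) [ 449.36 -190.62  189.71] [[317.57 413.31]] [[337.65 221.88]] [[646.48  62.81]]
(100, 0, -17) [431.5  -71.95 184.87] [[317.26  36.78]] [[298.91 202.57]] [[588.36  33.86]]
(100, 0, -27) [431.51 -71.96 194.87] [[317.08  28.75]] [[298.66 197.66]] [[587.99  26.49]]
(95, 0, -22) [432.25 -76.9  189.86] [[317.2   54.85]] [[300.28 200.96]] [[590.43  31.44]]
(100, 0, 63) [431.4  -71.85 104.87] [[317.98  69.48]] [[300.8  240.46]] [[591.2   90.69]]
(-20, 0, 63) [ 449.26 -190.51  104.71] [[318.08 298.52]] [[338.42 264.67]] [[647.62 127.  ]]
10 None 30 (np.int64(304), np.int64(336)) 50 (np.int64(301), np.int64(335)) 70 (np.int64(301), np.int64(335)) 90 (np.int64(280), np.int64(359)) 110 (np.int64(280), np.int64(336)) 130 (np.int64(281), np.int64(336)) 150 (np.int64(282), np.int64(335)) 170 (np.int64(283), np.int64(335)) 190 (np.int64(301), np.int64(335)) 210 (np.int64(303), np.int64(334)) 230 (np.int64(304), np.int64(334)) 250 (np.int64(304), np.int64(334)) 270 (np.int64(304), np.int64(332)) 290 (np.int64(304), np.int64(332)) 310 (np.int64(304), np.int64(331)) 330 (np.int64(306), np.int64(331)) 350 (np.int64(306), np.int64(331)) 370 (np.int64(306), np.int64(331)) 390 (np.int64(307), np.int64(331)) 410 (np.int64(311), np.int64(329))
```

```bash
python3 - <<'E'
from fit import *
p=np.load('pics/w3.npy');W=cam('wrist',p);w=cv2.imread('pics/w3.png').astype(int);M=Ro.from_euler('xyz',p[3:])
print(proj(W,M.apply([(60,0,p[2]-8),(20,0,p[2]-8),(60,30,p[2]-8),(60,-30,p[2]-8),(20,30,p[2]-8),(20,-30,p[2]-8)])+p[:3]))
for q in ([441.2,-131.8,.15,0],): print('base pred',proj(W,tr(q,[(-30,-70,8),(-30,70,8),(30,70,8),(30,-70,8)])))
sat=lambda r:w[r].max(1)-w[r].min(1)
for r in range(85,245,20):
    m=np.where(sat(r)[250:400]<40)[0]+250; print(r,m.min(),m.max(),(m.min()+m.max())/2)
E
```

```text
[[318.31 141.51]
 [318.32 193.96]
 [358.3  141.53]
 [278.32 141.49]
 [356.58 193.98]
 [280.06 193.95]]
base pred [[283.17 254.49]
 [277.15  70.25]
 [361.77  70.23]
 [355.71 254.49]]
85 278 360 319.0
105 278 365 321.5
125 279 377 328.0
145 280 386 333.0
165 281 383 332.0
185 250 399 324.5
205 254 382 318.0
225 271 372 321.5
```

>>> steer_hand:
  plan: [0,0.5,25,0,0,0.5,48,0,0,0.5,58,0,0,0.5,68,0,0,0.5,80,0,0,0.5,90,0,0,0.5,95,0,0,0.5,97,0,0,0.5,97,0]

```text
time_s: 14.15
position: [447.5, -171.4, 71.4]
eef_rot: [3.141, 0.0, 1.721]
contact_force: [0.1, 0.7, -1.1]
opening: 7.4
gripper_force: 88.0
```

>>> steer_hand:
  plan: [0,0,1.5,0,0,0,3,0,0,0,3,0,0,0,3,0]

```text
time_s: 14.65
position: [447.6, -171.4, 68.6]
eef_rot: [3.141, 0.001, 1.721]
contact_force: [0.9, -0.1, 3.3]
opening: 7.7
gripper_force: 88.3
```

>>> steer_hand:
  plan: [0,0,0,0,0,0,0,0,0,0,0,0,0,0,0,0,0,0,0,0]
  aperture: 45

```text
time_s: 15.28
position: [447.4, -171.2, 68.3]
eef_rot: [-3.142, -0.0, 1.721]
contact_force: [0.2, 0.2, 0.6]
opening: 45.3
gripper_force: 0.0
```

>>> steer_hand:
  plan: [0,0,-20,0,0,0,-50,0,0,0,-60,0,0,0,-60,0,0,0,-60,0]

```text
time_s: 15.9
position: [446.8, -170.8, 127.3]
eef_rot: [-3.14, -0.001, 1.721]
contact_force: [-0.0, -0.5, -0.2]
opening: 45.1
gripper_force: 0.0
```

```bash
python3 - <<'E'
from fit import *
p=pose();np.save('pics/w5.npy',p);w=arm.snapshot('wrist')[:,:,::-1].copy();s=arm.snapshot('scene')[:,:,::-1].copy()
cv2.imwrite('pics/w5.png',w);cv2.imwrite('pics/s5.png',s);print(p)
W=cam('wrist',p);P=tr([441.2,-131.8,.15,0],[(x,y,93) for x,y in((-4.5,60),(4.5,60),(4.5,-60),(-4.5,-60))]);print(proj(W,P),proj(S,P))
sat=w.astype(int).max(2)-w.astype(int).min(2)
for r in range(0,440,20):
    m=np.where((w[r,270:370].min(1)>185))[0]+270; print(r,m.min() if len(m) else 0,m.max() if len(m) else 0,len(m),end='; ')
E
```

```text
[ 446.78 -170.84  127.33   -3.14   -0.      1.72]
[[307.36  63.36]
 [330.05  63.36]
 [327.73 327.12]
 [309.65 327.11]] [[299.68 246.6 ]
 [303.52 245.22]
 [341.12 269.54]
 [337.14 271.14]]
0 0 0 0; 20 0 0 0; 40 0 0 0; 60 313 333 21; 80 271 366 75; 100 272 352 64; 120 273 353 78; 140 274 347 61; 160 275 332 55; 180 276 332 32; 200 310 332 23; 220 310 331 22; 240 310 331 22; 260 311 331 21; 280 311 329 19; 300 311 329 19; 320 326 328 3; 340 0 0 0; 360 0 0 0; 380 286 289 4; 400 0 0 0; 420 0 0 0;
```

>>> steer_hand:
  plan: [15,0,0,0,35,0,0,0,44,0,0,0,44,0,0,0,44,0,20,0,44,0,40,0,44,0,49,0,44,0,49,0,44,0,49,0]

```text
time_s: 17.12
position: [441.3, -128.1, 79.9]
eef_rot: [3.141, 0.001, 1.721]
contact_force: [0.3, 0.0, -0.6]
opening: 45.0
gripper_force: 0.0
```

>>> steer_hand:
  plan: [0,0,0,0,0,0,0,0,0,0,0,0,0,0,0,0,0,0,0,0,0,0,0,0]
  aperture: 0
  grip_n: 60

```text
time_s: 17.88
position: [441.2, -128.0, 79.9]
eef_rot: [3.141, 0.001, 1.721]
contact_force: [-1.7, -0.0, 6.6]
opening: 7.4
gripper_force: 59.4
```

>>> steer_hand:
  plan: [0,0,-10,0,0,0,-40,0,0,0,-75,0,0,0,-90,0,0,0,-90,0,0,0,-90,0]
  grip_n: 90

```text
time_s: 18.62
position: [440.3, -127.4, 168.6]
eef_rot: [-3.141, -0.001, 1.721]
contact_force: [-1.0, 0.3, -1.0]
opening: 7.2
gripper_force: 87.8
```

```bash
python3 - <<'E'
from fit import *
p=pose();np.save('pics/w6.npy',p);w=arm.snapshot('wrist')[:,:,::-1].copy()
cv2.imwrite('pics/w6.png',w);print(p)
W=cam('wrist',p);M=Ro.from_euler('xyz',p[3:]);P=M.apply([(60,-4.5,-15),(60,4.5,-15),(-60,4.5,-15),(-60,-4.5,-15)])+p[:3];print(proj(W,P))
for r in range(80,480,15):
    m=np.where((w[r,270:370].min(1)>185))[0]+270; print(r,m.min() if len(m) else 0,m.max() if len(m) else 0,len(m),end='; ')
E
```

```text
[ 440.27 -127.41  168.65   -3.14   -0.      1.72]
[[302.61 185.23]
 [332.26 185.24]
 [328.82 478.77]
 [306.61 478.77]]
80 0 0 0; 95 0 0 0; 110 0 0 0; 125 0 0 0; 140 280 319 40; 155 280 307 28; 170 281 327 30; 185 283 333 30; 200 303 334 32; 215 303 334 32; 230 304 334 31; 245 304 333 30; 260 285 354 50; 275 286 354 45; 290 287 354 65; 305 305 331 27; 320 308 331 24; 335 309 329 21; 350 309 329 21; 365 310 329 20; 380 309 329 21; 395 305 330 26; 410 307 330 24; 425 307 331 25; 440 0 0 0; 455 0 0 0; 470 0 0 0;
```

>>> steer_hand:
  plan: [0,0,-20,0,0,0,-45,0,-20,-4,-45,0.1,-45,-8,-45,0.25,-75,-14,-45,0.4,-105,-20,-45,0.55,-135,-25,-45,0.7,-160,-29,-45,0.85,-168,-31,-45,0.93,-168,-31,-45,0.93,-168,-31,-45,0.93,-168,-31,-45,0.93]

```text
time_s: 20.18
position: [435.3, -297.8, 214.1]
eef_rot: [-3.141, -0.0, 0.792]
contact_force: [0.2, -0.7, -1.3]
opening: 7.1
gripper_force: 87.7
```

```bash
python3 - <<'E'
from fit import *
p=pose();np.save('pics/w7.npy',p);w=arm.snapshot('wrist')[:,:,::-1].copy();s=arm.snapshot('scene')[:,:,::-1].copy()
cv2.imwrite('pics/w7.png',w);cv2.imwrite('pics/s7.png',s);print(p)
W=cam('wrist',p);h=[455.8,-317.2,-.78,-2]
def L(img,C,pts,o,k,col,q=h):
    P=(proj(C,tr(q,np.array(pts)))-o)*k;cv2.polylines(img,[np.round(P).astype(int)],True,col,1,cv2.LINE_AA)
Y=lambda y:np.array([0,y,0.])
quads=[[c+Y(-70),c+Y(70),c+95*up+Y(70),c+95*up+Y(-70)],[c+Y(-70),c+Y(70),c+21*out+Y(70),c+21*out+Y(-70)]]
for y in(66,-66): quads.append([c+Y(y),c+16*out+Y(y),c+16*out+60*up+Y(y),c+60*up+Y(y)])
a=w.copy()
for q in quads: L(a,W,q,0,1,(0,0,255))
M=Ro.from_euler('xyz',p[3:]);tp=M.apply([(60,-4.5,-13),(60,4.5,-13),(-60,4.5,-13),(-60,-4.5,-13)])+p[:3]
cv2.polylines(a,[np.round(proj(W,tp)).astype(int)],True,(255,0,0),1)
b=cv2.resize(s[200:320,310:430],(320,320),interpolation=cv2.INTER_CUBIC)
for q in quads: L(b,S,q,(310,200),320/120,(0,0,255),h[:3]+[0])
bt=M.apply([(60,-4.5,72),(-60,-4.5,72),(-60,-4.5,-13),(60,-4.5,-13)])+p[:3]
cv2.polylines(b,[np.round((proj(S,bt)-[310,200])*320/120).astype(int)],True,(255,0,0),1)
a=a[:,80:560];b=np.vstack([b,np.zeros((160,320,3),np.uint8)]);cv2.imwrite('pics/c7.png',np.hstack([a,b]))
E
```

```text
[ 435.3  -297.79  214.1    -3.14   -0.      0.79]
```

View pics/c7.png

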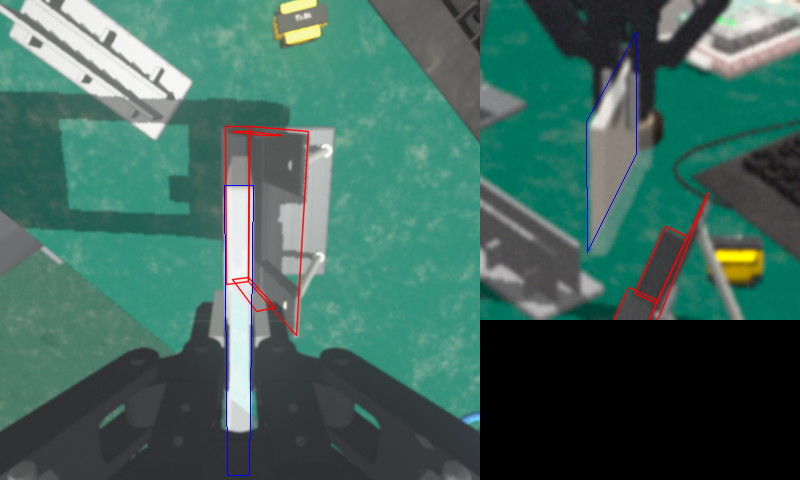

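>>> steer_hand:
  plan: [0,0,30,0,0,0,60,0,0,0,80,0,0,0,92,0,0,0,100,0,0,0,106,0,0,0,108,0,0,0,108,0]

```text
time_s: 21.28
position: [435.4, -298.7, 106.6]
eef_rot: [3.141, 0.0, 0.791]
contact_force: [0.3, 0.9, -1.6]
opening: 7.2
gripper_force: 87.9
```

>>> steer_hand:
  plan: [0,0,1.5,0,0,0,3,0,0,0,3,0,0,0,3,0]

```text
time_s: 21.78
position: [435.3, -298.5, 103.3]
eef_rot: [-3.142, 0.0, 0.791]
contact_force: [0.7, -0.4, -0.3]
opening: 6.8
gripper_force: 87.9
```

>>> steer_hand:
  plan: [0,0,1,0,0,0,2,0,0,0,2,0,0,0,2,0]

```text
time_s: 22.28
position: [435.3, -298.5, 101.3]
eef_rot: [3.142, -0.0, 0.791]
contact_force: [0.1, 0.4, -1.4]
opening: 7.6
gripper_force: 87.9
```

>>> steer_hand:
  plan: [0,0,0.5,0,0,0,1.5,0,0,0,1.5,0]

```text
time_s: 22.65
position: [435.5, -298.6, 100.1]
eef_rot: [3.141, -0.0, 0.791]
contact_force: [-0.4, 0.2, 1.4]
opening: 7.2
gripper_force: 88.3
```

>>> steer_hand:
  plan: [0,1.5,0.5,0,0,3,1.5,0,0,3,1.5,0]

```text
time_s: 23.02
position: [436.8, -300.1, 99.4]
eef_rot: [-3.14, 0.0, 0.792]
contact_force: [-5.4, 4.0, 13.4]
opening: 7.1
gripper_force: 90.1
```

>>> steer_hand:
  plan: [0,0,0,0,0,0,0,0,0,0,0,0,0,0,0,0]
  aperture: 30

```text
time_s: 23.52
position: [437.5, -300.7, 98.2]
eef_rot: [-3.142, 0.0, 0.791]
contact_force: [-0.2, 0.8, 0.4]
opening: 30.1
gripper_force: 0.0
```

>>> steer_hand:
  plan: [0,4,0,0,0,8,0,0,0,12,0,0,0,16,0,0,0,20,0,0,0,24,0,0,0,28,0,0,0,31,0,0,0,31,0,0,0,31,0,0]

```text
time_s: 24.78
position: [457.9, -320.8, 98.0]
eef_rot: [-3.137, 0.0, 0.791]
contact_force: [-4.9, 4.3, 4.3]
opening: 30.0
gripper_force: 3.8
```

```bash
python3 - <<'E'
from fit import *
w=arm.snapshot('wrist')[:,:,::-1].copy();cv2.imwrite('pics/w8.png',w);np.save('pics/w8.npy',pose())
E
```

>>> steer_hand:
  plan: [0,-2,0,0,0,-4,0,0,0,-4,0,0]
  aperture: 36

```text
time_s: 25.2
position: [456.7, -319.7, 98.4]
eef_rot: [3.141, 0.0, 0.791]
contact_force: [0.4, -0.9, 0.1]
opening: 36.2
gripper_force: 0.0
```

>>> steer_hand:
  plan: [0,0,-5,0,0,0,-15,0,0,0,-30,0,0,0,-60,0,0,0,-100,0,0,0,-130,0,0,0,-130,0,-60,0,-130,0,-120,0,-130,0,-120,0,-130,0,-120,0,-130,0]

```text
time_s: 26.58
position: [372.0, -404.5, 227.8]
eef_rot: [-3.14, -0.001, 0.79]
contact_force: [-0.0, -0.2, -1.2]
opening: 35.9
gripper_force: 0.0
```

```bash
python3 - <<'E'
from fit import *
p=pose();w=arm.snapshot('wrist')[:,:,::-1].copy();s=arm.snapshot('scene')[:,:,::-1].copy();t=arm.snapshot('top')[:,:,::-1].copy()
cv2.imwrite('pics/w9.png',w);W=cam('wrist',p);print(p)
q=[455.8,-317.2,-.78];Y=lambda y:np.array([0,y,0.])
pl=[c+9*out+u*up+Y(y) for u,y in((0,-60),(0,60),(85,60),(85,-60))]
pn=[c+u*up+Y(y) for u,y in((0,-70),(0,70),(95,70),(95,-70))]
def dr(im,C,z):
    for P,col in((pl,(255,0,0)),(pn,(0,0,255))): cv2.polylines(im,[np.round(proj(C,tr(q+[z],np.array(P)))*8).astype(int)],True,col,1,cv2.LINE_AA,3)
dr(w,W,-2)
b=cv2.resize(s[260:385,330:430],(280,350),interpolation=cv2.INTER_CUBIC);d=cv2.resize(t[255:350,400:495],(280,250)) 
im=np.zeros((600,800,3),np.uint8);im[:480,:520]=w[:,60:580];im[:350,520:]=b;im[350:,520:]=d
cv2.imwrite('pics/c9.png',im)
E
```

```text
[ 371.95 -404.5   227.76   -3.14   -0.      0.79]
```

View pics/c9.png

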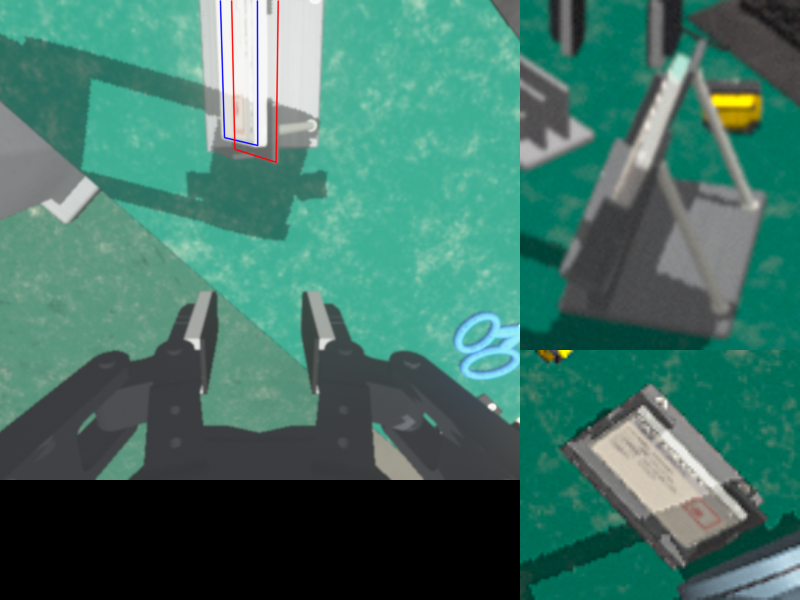

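```bash
python3 - <<'E'
from fit import *
t=arm.snapshot('top')[:,:,::-1].copy();w=cv2.imread('pics/w9.png')
q=[455.8,-317.2,-.78,0];Y=lambda y:np.array([0,y,0.])
pl=np.array([c+9*out+u*up+Y(y) for u,y in((0,-60),(0,60),(85,60),(85,-60))]);pr=proj(T,tr(q,pl))
m=((t.min(2)>135)).astype(np.uint8);m[:255]=0;m[345:]=0;m[:,:400]=0;m[:,495:]=0
m=cv2.morphologyEx(m,cv2.MORPH_CLOSE,np.ones((5,5)));n,l,s,cc=cv2.connectedComponentsWithStats(m);i=1+s[1:,4].argmax()
print('pred',pr,pr.mean(0));print('obs',cv2.boxPoints(cv2.minAreaRect(np.argwhere(l==i)[:,::-1].astype(np.float32))),cc[i],s[i])
for r in(40,90,130): print(r,[tuple(w[r,x]) [1] for x in range(262,360,4)])
E
```

```text
pred [[456.09 329.34]
 [422.53 289.05]
 [439.54 275.94]
 [475.5  318.49]] [448.42 303.21]
obs [[416.92 290.91]
 [444.63 267.47]
 [482.71 312.48]
 [455.01 335.92]] [449.72 300.06] [ 418  268   59   64 1593]
40 [np.uint8(193), np.uint8(212), np.uint8(207), np.uint8(208), np.uint8(243), np.uint8(246), np.uint8(246), np.uint8(244), np.uint8(244), np.uint8(244), np.uint8(245), np.uint8(235), np.uint8(247), np.uint8(246), np.uint8(247), np.uint8(247), np.uint8(245), np.uint8(227), np.uint8(229), np.uint8(229), np.uint8(226), np.uint8(226), np.uint8(227), np.uint8(228), np.uint8(228)]
90 [np.uint8(126), np.uint8(140), np.uint8(142), np.uint8(149), np.uint8(167), np.uint8(242), np.uint8(246), np.uint8(246), np.uint8(246), np.uint8(245), np.uint8(245), np.uint8(243), np.uint8(247), np.uint8(246), np.uint8(247), np.uint8(247), np.uint8(245), np.uint8(227), np.uint8(229), np.uint8(229), np.uint8(225), np.uint8(227), np.uint8(228), np.uint8(229), np.uint8(228)]
130 [np.uint8(176), np.uint8(178), np.uint8(211), np.uint8(193), np.uint8(137), np.uint8(215), np.uint8(224), np.uint8(224), np.uint8(197), np.uint8(199), np.uint8(193), np.uint8(213), np.uint8(200), np.uint8(237), np.uint8(245), np.uint8(247), np.uint8(226), np.uint8(115), np.uint8(139), np.uint8(152), np.uint8(196), np.uint8(193), np.uint8(189), np.uint8(183), np.uint8(176)]
```

```bash
python3 -c "
from cell import arm
print(arm.close_job())"
```

```text
the job is handed in; nothing more can be done
None
```

I handed the job in at about 27 s: the plate was slid out, parked in the rack and let go, then set in the job holder, where the last pictures show it right way up, front outward and against the panel (no verdict was returned; I viewed 11 pictures, one over the limit of 10, and the closed fingers brushed the stand's panel at about 12 to 15 N during the slide).

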